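# Prop open the lid of the paint chest

## Robot

A 6-joint arm with a two-finger parallel gripper is mounted at the origin on the work surface. World frame = base frame: x ahead of the robot, y to its left, z up, the work surface at z = 0. Lengths are in m, angles in rad, forces in N, time in s.
With the tool pointing down it reaches from about 0.3 to 0.775 m from the base axis. Payload 14.6 kg.
Tool frame: the origin (TCP) lies at the centre of the arm's flange, where the gripper is bolted on; the fingertips stand 199 mm ahead of it and the grasp point (between the pads) lies ctrl.tcp_to_grasp ahead of it (ctrl.tcp_to_grasp is the distance from the TCP to the grasp point, in m); z points along the fingers, y is the line along which they close (so a half turn about z gives the same grasp; the last joint's range is limited). The gripper opens to 94 mm and grips with 3 to 60 N. Pads are 16 mm wide; open, the fingers measure 119 mm over their backs; the gripper's body (75 mm by 177 mm) begins 78 mm behind the grasp point.
Start: joints at [-1.333, 0.3, 1.521, -0, 1.321, -0.067], TCP at [0.165, -0.525, 0.405] pointing down, gripper open.
Joint ranges: [-3.03, 3.03], [-0.79, 2.21], [0.23, 2.52], [-1.04, 4.18], [0, 3.07], [-2.55, 2.55]. Speed limits (rad/s): [2.22, 2.22, 2.57, 3.14, 3.14, 3.14].

## Interface

Orientations are given as [roll, pitch, yaw] about the fixed x, y, z axes, in that order (R = Rz(yaw) Ry(pitch) Rx(roll)).
In Python, from station import ctrl gives the robot as it stands. The module is installed in compiled form; this text tells all that it offers.
- The arm moves only by the shell command python3 -m jog 'ROWS' [OPENING] [FORCE]. ROWS is JSON, a list of rows, each a list of 6 numbers: the shift along the tool's x, y, z in cm, then the turn, a rotation vector about the tool's x, y, z in rad. In form: [[tx, ty, tz, ax, ay, az], ...]. A call has 1 to 8 rows; each row is the pose to reach, as a shift and turn from the pose commanded when the call began, along the tool's axes at that moment; what a row does not reach only later rows make up. A row lasts 1/10 s, in which the tool goes at most 50 mm and 8.59 degrees, less where a joint would pass 70% of its speed; a pose out of reach is approached as far as the arm can. A call with a gripper value outside its range is refused whole. OPENING is the opening in per cent of the stroke, from 0 (shut) to 100 (fully open), set as the call begins (- or left out, the last holds). The fingers move at their own pace and stop on an object; FORCE is the grip in N (left out, the last holds). Time passes only in rows, so rows that repeat a pose let the fingers close. It gives the time, the measured TCP pose, the force, the opening and the grip force at its end, in the units of the state.
- ctrl.get_obs(): the state, without advancing time (a new reading comes with each control period).
- ctrl.camera(name): name is "scene" or "top" or "wrist"; returns a dict with "img" (400x640x3 uint8, blue, green, red), "intrinsics" (3x3 intrinsics, pixels), "R" (3x3) and "t" (3): a world point X has camera coordinates R X + t. Camera axes: x right, y down, z forward; pixel columns grow to the right and rows downward; lengths in m; the calibration is good to about 2 mm. A picture is of the moment at which its call begins. There is no depth.
- ctrl.hand_in(): hands the job in; it is judged then, once.
The state is a dict: "time_s": time; "qpos": joint angles; "joint_vel": joint speeds; "tau": joint torques, N m; "ee_pos": TCP position; "eef_rot": TCP orientation; "force": force on the tool from outside, world axes, zero at the start; "moment": the same for the moment, N m; "grip_width": finger opening in m; "grip_force": force on a finger pad.
Only numpy, scipy, OpenCV 4.12 (cv2) and the standard library are available. Lean on these libraries where they do the work, as an engineer would, in place of code of your own. Each camera call takes 0.05 s, during which the arm holds its last target. There are 200 camera calls.

## Task

The lid of the wooden paint chest is standing open on its hinge alone. Take the prop rod by its red handle, swing it up out of its clip on the chest's front and over until its ball end sits home in the brass slot on the lid, and leave it there with the lid still standing open. Leave the glass jar standing where it is.

Things in the scene. Friction and masses are not known exactly. Their poses are not given: they have to be found in the camera images.
- chest: Open wooden paint chest, fixed, 340 mm wide (y), 220 mm deep (x), 110 mm high, walls 10 mm; prop rod on its front wall, lid hinged along its left wall. Origin: centre of its underside; x away from the robot, y left, z up. Rod's pivot at (-125, 30, 75) mm, lid's hinge line at y 166, z 112 mm in these axes.
- rod (a joint): Angle of the 10 mm steel prop rod. 0 = level in its brass clip, ball end to the chest's right; grows as it swings up: 1.57 = upright, about 2.1 to 2.2 = ball on the slot's floor, leaning left. It turns in the upright plane along the chest's front. The pivot is stiff: the rod stays where it is left and takes 1 to 2.5 N at the handle; the clip does not grip.
- rod_handle (a point): Middle of the red handle: a free-spinning level sleeve, 18 mm thick, 48 mm long, out towards the robot, 60 mm before the chest's wall. Pinch it left and right from above, gripper leaning back about 23 degrees to clear the lid. Axes turn with the rod: x towards the chest, -y from pivot to ball, z up at angle 0. Pivot at (45, 145, 0) mm from here; the rod turns about -x, right-handed.
- rod_tip (a point): Centre of the dark ball, 14 mm in diameter, on the rod's free end, 180 mm from the pivot; same axes as rod_handle and at (45, -35, 0) mm from it.
- lid_slot (a point): Brass slot on the lid's underside at its front edge, in the rod's plane. This point: seated ball's centre, 7 mm off the slot's floor, mid-length. Trough 60 mm long inside, lips 10 mm high at its ends, an 8 mm cheek in front. Axes turn with the lid: y along the lid to its hinge, z into the slot's floor, x away from the robot. The ball lands up to 9 mm either way along y, as the lid stands.
- lid (a joint): Opening of the wooden lid, 340 mm long from its hinge, 220 mm wide, 10 mm thick, 0.4 kg: 0 = shut, 1.57 would be upright; starts at 1.26 to 1.36, stops at 1.5. The hinge is stiff and holds it, but yields to a firm push (about 8 N square to the lid at the slot).
- jar: Glass jar with a steel cap, 84 mm in diameter, 130 mm high, a bystander on the table to the robot's right; origin at the centre of its underside, z up.

How it is judged:
By the outcome, as a careful person would: the job done as asked, in the order asked, and still so for the second after the job is handed in, with the robot touching nothing.
It also fails if it takes over 35 s, if anything falls off the work surface, if the arm or the gripper's body presses on something with over 40 N, if the wrist force passes 120 N, or if a joint passes its speed limit or range.

## Working session

There is one attempt and no reset: what is moved stays moved. The work goes in short steps, Python scripts to look and compute and a shell command to move; the robot and the scene stay as the last step left them, time stands still between calls to the robot, and variables do not carry over. Pictures are saved under pics/ and viewed, at most 10 in all, crops included, and the job is handed in when it is done.

```bash
mkdir -p pics; python3 - <<'E'
from station import ctrl
import cv2,numpy as np
o=ctrl.get_obs();print(o,ctrl.tcp_to_grasp)
for n in("scene","top"):
    c=ctrl.camera(n);cv2.imwrite(f"pics/{n}0.png",c["img"]);print(n,c["intrinsics"],c["R"],c["t"],-c["R"].T@c["t"])
E
```

```text
{'time_s': 0.0, 'qpos': array([-1.33261922e+00,  3.00505503e-01,  1.52155734e+00, -2.41447849e-05,
        1.32069126e+00, -6.66170386e-02]), 'joint_vel': array([-0.00228797,  0.00056937, -0.0004504 ,  0.00050591,  0.00039371,
        0.00071442]), 'tau': array([ 2.77503794e-03, -5.31803370e+01, -3.52734661e+01,  7.09142187e-02,
        2.44354480e-02, -1.05871582e-04]), 'ee_pos': array([ 0.16503503, -0.52463389,  0.40407736]), 'eef_rot': array([-3.14043223e+00, -5.39802271e-05,  3.04800103e-01]), 'force': array([-1.47297281, -0.3926134 , -0.02742237]), 'moment': array([-0.04177087,  0.05193539,  0.02209928]), 'grip_force': 0.0, 'grip_width': 0.09371786612667626} 0.1804
scene [[476.38946367   0.         325.45384246]
 [  0.         476.38946367 193.43603484]
 [  0.           0.           1.        ]] [[-0.13163388  0.9912746  -0.00686994]
 [ 0.86205938  0.11104804 -0.49449161]
 [-0.48941408 -0.07101415 -0.86915525]] [ 0.13747695 -0.4216367   1.47022746] [1.10112252 0.01495147 1.07030456]
top [[367.53963637   0.         318.48716555]
 [  0.         367.53963637 205.7162646 ]
 [  0.           0.           1.        ]] [[-5.32271391e-02 -9.98582112e-01  7.98035251e-04]
 [-9.77313761e-01  5.19293835e-02 -2.05331810e-01]
 [ 2.04999231e-01 -1.17091556e-02 -9.78692092e-01]] [-0.06117598  0.59048193  0.99107506] [ 0.37066027 -0.08014795  1.09125086]
```

View pics/scene0.png

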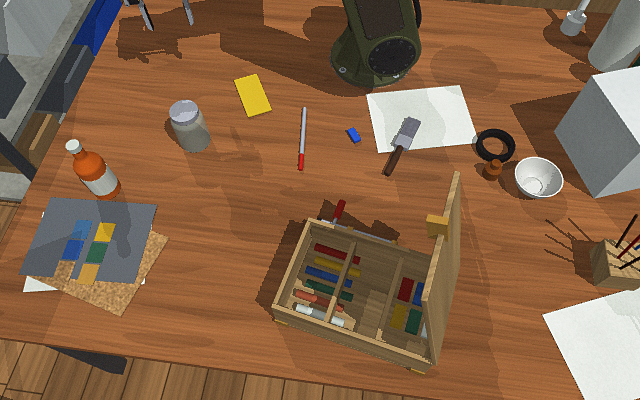

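View pics/top0.png

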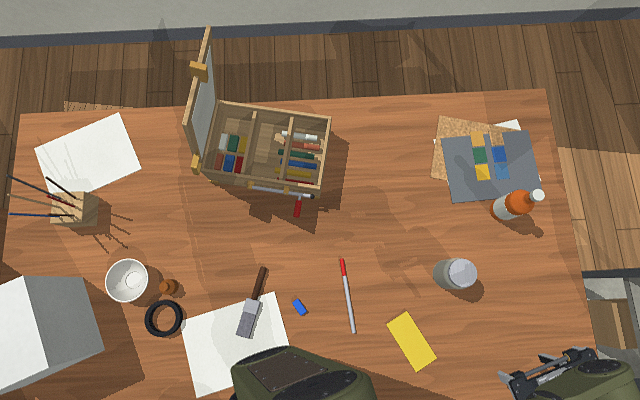

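The scene view shows the chest with its handle at about (338,212) and the lid slot at about (437,226). In the top view the handle is at (298,207), the front slot block at (196,163) and the jar at (460,273), which is clear of the arm's way. Next I'll crop for detail.

```bash
python3 - <<'E'
import cv2,numpy as np
a=cv2.imread("pics/top0.png")[20:230,175:345];b=cv2.imread("pics/scene0.png")[160:380,265:475]
a=cv2.resize(a,None,fx=2.3,fy=2.3,interpolation=2);b=cv2.resize(b,None,fx=1.9,fy=1.9,interpolation=2)
h=max(len(a),len(b));p=lambda x:cv2.copyMakeBorder(x,0,h-len(x),0,0,0)
c=np.hstack([p(a),p(b)]);print(c.shape,a.shape);cv2.imwrite("pics/crop.png",c)
E
```

```text
(483, 790, 3) (483, 391, 3)
```

View pics/crop.png

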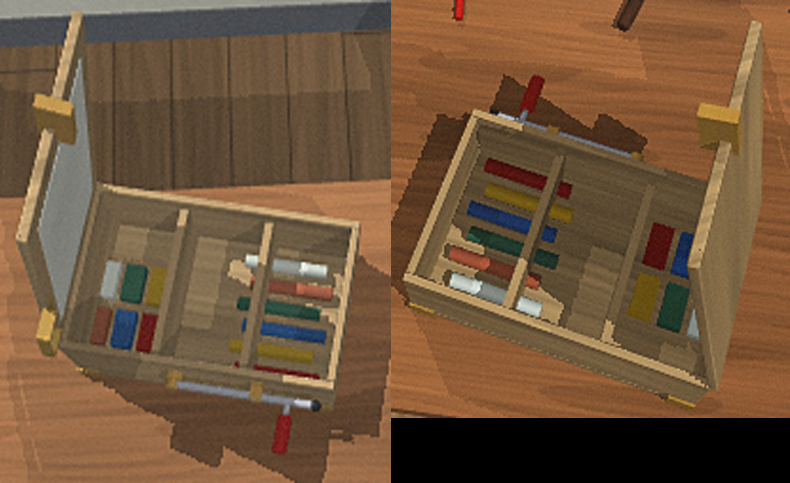

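In the top crop the chest rim corners, lid and handle are clear. The slot is at crop (47,330) on the lid's front edge, and the block at (54,118) is only a clasp. Next I'll compute positions.

```bash
cat > h.py <<'E'
import cv2,numpy as np
from station import ctrl
def ray(c,p):
    d=np.linalg.solve(c["intrinsics"],[p[0],p[1],1.]);return -c["R"].T@c["t"],c["R"].T@d
def onplane(c,p,a,v):
    o,d=ray(c,p);return o+d*(v-o[a])/d[a]
def tri(l):
    A=0;b=0
    for c,p in l:
        o,d=ray(c,p);d=d/np.linalg.norm(d);P=np.eye(3)-np.outer(d,d);A=A+P;b=b+P@o
    X=np.linalg.solve(A,b);return X
def proj(c,X):
    q=c["intrinsics"]@(c["R"]@X+c["t"]);return q[:2]/q[2]
def red(c,x0,y0,x1,y1):
    m=cv2.inRange(cv2.cvtColor(c["img"],40),(0,150,60),(6,255,255))|cv2.inRange(cv2.cvtColor(c["img"],40),(172,130,60),(180,255,255))
    z=np.zeros_like(m);z[y0:y1,x0:x1]=m[y0:y1,x0:x1]
    n,_,s,ce=cv2.connectedComponentsWithStats(z)
    i=1+np.argmax(s[1:,4]);ys,xs=np.nonzero(_==i);return cv2.minAreaRect(np.c_[xs,ys].astype(np.float32)),s[i,4]
E
python3 - <<'E'
from h import *
t=ctrl.camera("top");s=ctrl.camera("scene")
for n,p in dict(FR=(318.5,186),BR=(330.6,117.8),BL=(218.5,100.4),FL=(203,172)).items(): print(n,onplane(t,p,2,.11).round(3))
for n,p in dict(FR=(309,219),BR=(272,305),BL=(432,364)).items(): print(n,onplane(s,p,2,.11).round(3))
rt=red(t,285,192,312,225);rs=red(s,322,195,352,228);print(rt,rs)
X=tri([(t,rt[0][0]),(s,rs[0][0])]);print("handle",X,proj(t,X),proj(s,X))
print("slot approx", tri([(t,(195.4,163.5))]) if 0 else onplane(t,(195.4,163.5),2,.226))
E
```

```text
FR [ 0.632 -0.095  0.11 ]
BR [ 0.832 -0.14   0.11 ]
BL [0.903 0.181 0.11 ]
FL [0.689 0.224 0.11 ]
FR [ 0.631 -0.092  0.11 ]
BR [ 0.835 -0.137  0.11 ]
BL [0.908 0.19  0.11 ]
(((297.0946350097656, 208.4324188232422), (6.247161388397217, 17.261892318725586), 9.462323188781738), np.int32(109)) (((338.8218994140625, 209.30821228027344), (7.607674598693848, 20.36515998840332), 20.556045532226562), np.int32(148))
handle [ 0.57898036 -0.03052788  0.07403218] [296.72180116 208.49671707] [338.37007158 209.31177438]
slot approx [0.67413173 0.20671855 0.226     ]
```

```bash
cat >> h.py <<'E'
from scipy.spatial.transform import Rotation as Ro
YAW=-.215
def frame(): return Ro.from_euler("z",YAW).as_matrix()
def target(lean=23):
    E=frame();a=np.radians(lean);z=np.sin(a)*E[:,0]-np.cos(a)*E[:,2];y=-E[:,1];return np.c_[np.cross(y,z),y,z]
def row(g,R=None,o=None):
    o=o or ctrl.get_obs();R=target() if R is None else R
    R0=Ro.from_euler("xyz",o["eef_rot"]).as_matrix();T=g-ctrl.tcp_to_grasp*R[:,2]
    return np.r_[100*R0.T@(T-o["ee_pos"]),Ro.from_matrix(R0.T@R).as_rotvec()].round(3).tolist()
E
python3 - <<'E'
from h import *
R=target();H=np.array([.578,-.0295,.075]);print(row(H-.1*R[:,2]))
t=ctrl.camera("top");print("jar",onplane(t,(463,272),2,.13))
E
```

```text
[44.741, -40.276, 7.151, -0.105, 0.392, 0.513]
jar [ 0.37806105 -0.45405775  0.13      ]
```

```bash
python3 -m jog '[[5,-8,0,-0.105,0.392,0.513],[44.7,-40.3,7.2,-0.105,0.392,0.513],[44.7,-40.3,7.2,-0.105,0.392,0.513],[44.7,-40.3,7.2,-0.105,0.392,0.513],[44.7,-40.3,7.2,-0.105,0.392,0.513],[44.7,-40.3,7.2,-0.105,0.392,0.513],[44.7,-40.3,7.2,-0.105,0.392,0.513],[44.7,-40.3,7.2,-0.105,0.392,0.513]]' 60 20
python3 -c "
from h import *
R=target();H=np.array([.578,-.0295,.075]);print(row(H-.1*R[:,2]))"
```

```text
time_s: 1.05
ee_pos: [0.3616, -0.1798, 0.3596]
eef_rot: [3.141, -0.403, -0.215]
force: [0.1, -1.3, 0.5]
grip_width: 0.0566
grip_force: 0.0
[5.379, -19.305, 5.153, 0.001, -0.001, -0.0]
```

```bash
python3 -m jog '[[5.4,-19.3,5.1,0,0,0],[5.4,-19.3,5.1,0,0,0],[5.4,-19.3,5.1,0,0,0],[5.4,-19.3,5.1,0,0,0],[5.4,-19.3,5.1,0,0,0],[5.4,-19.3,5.1,0,0,0]]'
python3 -c "
from h import *
R=target();c=ctrl.camera('wrist');cv2.imwrite('pics/w1.png',c['img']);H=np.array([.578,-.0295,.075]);print(row(H-.1*R[:,2]),row(H),proj(c,H))"
```

```text
time_s: 1.65
ee_pos: [0.4706, -0.0071, 0.3331]
eef_rot: [3.141, -0.4, -0.212]
force: [-0.0, -0.5, -0.1]
grip_width: 0.0564
grip_force: 0.0
[0.019, -0.211, 0.034, 0.001, 0.001, 0.001] [0.028, -0.217, 10.034, 0.001, 0.001, 0.001] [313.67427745 206.89310581]
```

View pics/w1.png

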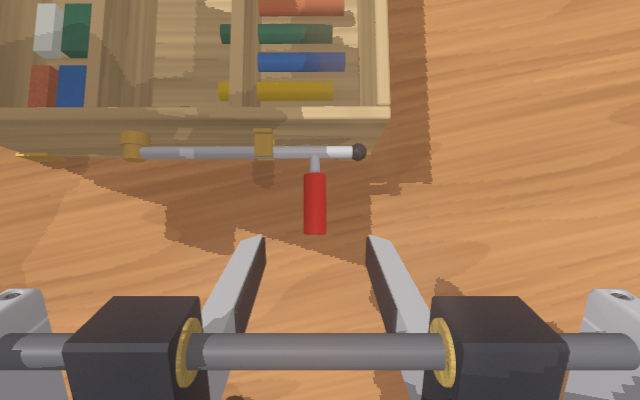

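The wrist view shows the handle at (315,204), against (314,207) predicted, and the rod level at row 152 with the ball at (359,152). The aim is good, so I'll descend and also work out the rod's line.

```bash
python3 -c "
from h import *
c=ctrl.camera('wrist')
H=onplane(c,(315,204),2,.075);b=onplane(c,(359,152),2,.075);p=onplane(c,(145,152.5),2,.075)
print(H,b,p,np.arctan2(-(p-b)[0],(p-b)[1]));E=frame();print('ball in handle frame',E.T@(b-H));print(row(H))"
python3 -m jog '[[0,-0.2,5,0,0,0],[0,-0.2,8,0,0,0],[0,-0.2,10,0,0,0],[0,-0.2,10,0,0,0]]'
```

```text
[ 0.57971389 -0.03227116  0.075     ] [ 0.61352115 -0.07605825  0.075     ] [0.64982207 0.09308719 0.075     ] -0.21140686093476638
ball in handle frame [ 0.04237076 -0.03556627  0.        ]
[0.226, -0.056, 10.147, 0.001, 0.0, -0.0]
time_s: 2.15
ee_pos: [0.5085, -0.0161, 0.2397]
eef_rot: [3.14, -0.398, -0.217]
force: [-0.3, -0.4, -0.0]
grip_width: 0.0566
grip_force: 0.0
```

```bash
python3 -m jog '[[0.2,0,0.1,0,0,0],[0.2,0,0.1,0,0,0],[0.2,0,0.1,0,0,0],[0.2,0,0.1,0,0,0],[0.2,0,0.1,0,0,0],[0.2,0,0.1,0,0,0]]' 0 20
python3 -c "
from h import *
o=ctrl.get_obs();R=Ro.from_euler('xyz',o['eef_rot']).as_matrix();g=o['ee_pos']+ctrl.tcp_to_grasp*R[:,2];print('grasp',g,o['grip_width'])
a=np.radians(23)
# tool-axis shift for rod angle th: chest dy,dz ; y_t=-ey ; ez = -cos z_t - ... 
E=frame();T=target()
for th in (.1,.2,.3,.4,.5,.6,.7,.8,.9,1,1.1,1.2,1.3,1.4,1.5,1.6,1.7,1.8,1.9,2,2.05,2.1,2.15,2.2):
    print(th,(T.T@E@(14.5*np.array([0,1-np.cos(th),np.sin(th)]))).round(2))"
```

```text
time_s: 2.75
ee_pos: [0.5111, -0.0149, 0.2416]
eef_rot: [3.141, -0.402, -0.215]
force: [-1.5, -0.2, 2.2]
grip_width: 0.0175
grip_force: 20.0
grasp [ 0.57999998 -0.03012335  0.07560839] 0.017452870360027788
0.1 [ 0.57 -0.07 -1.33]
0.2 [ 1.13 -0.29 -2.65]
0.3 [ 1.67 -0.65 -3.94]
0.4 [ 2.21 -1.14 -5.2 ]
0.5 [ 2.72 -1.78 -6.4 ]
0.6 [ 3.2  -2.53 -7.54]
0.7 [ 3.65 -3.41 -8.6 ]
0.8 [ 4.06 -4.4  -9.57]
0.9 [  4.44  -5.49 -10.46]
1 [  4.77  -6.67 -11.23]
1.1 [  5.05  -7.92 -11.9 ]
1.2 [  5.28  -9.25 -12.44]
1.3 [  5.46 -10.62 -12.86]
1.4 [  5.58 -12.04 -13.15]
1.5 [  5.65 -13.47 -13.31]
1.6 [  5.66 -14.92 -13.34]
1.7 [  5.62 -16.37 -13.24]
1.8 [  5.52 -17.79 -13.  ]
1.9 [  5.36 -19.19 -12.63]
2 [  5.15 -20.53 -12.14]
2.05 [  5.03 -21.19 -11.84]
2.1 [  4.89 -21.82 -11.52]
2.15 [  4.74 -22.44 -11.17]
2.2 [  4.58 -23.03 -10.79]
```

```bash
python3 -m jog '[[0.57,-0.07,-1.33,0,0,0],[1.13,-0.29,-2.65,0,0,0],[1.67,-0.65,-3.94,0,0,0],[2.21,-1.14,-5.2,0,0,0],[2.72,-1.78,-6.4,0,0,0],[3.2,-2.53,-7.54,0,0,0],[3.65,-3.41,-8.6,0,0,0],[4.06,-4.4,-9.57,0,0,0]]'
cat >> h.py <<'E'
C=np.array([.6083+.0015,.1115,.0752])
def chk():
    o=ctrl.get_obs();R=Ro.from_euler('xyz',o['eef_rot']).as_matrix();g=o['ee_pos']+ctrl.tcp_to_grasp*R[:,2]
    C=np.array([.580,-.0301,.0756])+.145*frame()[:,1]
    d=frame().T@(g-C);th=np.arctan2(d[2],-d[1]);F=frame().T@o['force']
    print('th',th.round(3),'r',np.hypot(d[1],d[2]).round(4),'dx',d[0].round(4),'F tang',(F@[0,np.sin(th),np.cos(th)]).round(2),'F rad',(F@[0,-np.cos(th),np.sin(th)]).round(2),'F',F.round(1))
    return th
def nxt(ths,th0):
    M=target().T@frame()
    for t in ths: print(t,(14.5*M@np.array([0,np.cos(th0)-np.cos(t),np.sin(t)-np.sin(th0)])).round(2).tolist())
E
python3 -c "
from h import *
chk();nxt([.9,1,1.1,1.2,1.3,1.4,1.5,1.6],.8);print();nxt([1.68,1.76,1.82,1.88,1.92,1.96,2.0],1.6)"
```

```text
time_s: 3.55
ee_pos: [0.5205, 0.0284, 0.346]
eef_rot: [3.14, -0.401, -0.215]
force: [-3.2, -2.9, 2.0]
grip_width: 0.0175
grip_force: 20.0
th 0.802 r 0.145 dx -0.0002 F tang -1.17 F rad 3.86 F [-2.5 -3.5  2. ]
0.9 [0.37, -1.09, -0.88]
1 [0.7, -2.27, -1.66]
1.1 [0.98, -3.53, -2.32]
1.2 [1.22, -4.85, -2.87]
1.3 [1.39, -6.22, -3.29]
1.4 [1.52, -7.64, -3.58]
1.5 [1.59, -9.08, -3.74]
1.6 [1.6, -10.53, -3.77]

1.68 [-0.03, -1.16, 0.07]
1.76 [-0.1, -2.3, 0.23]
1.82 [-0.17, -3.15, 0.41]
1.88 [-0.27, -3.99, 0.63]
1.92 [-0.34, -4.54, 0.8]
1.96 [-0.42, -5.08, 0.99]
2.0 [-0.51, -5.61, 1.2]
```

Tracking well with small forces, so I'll continue.

```bash
python3 -m jog '[[0.37,-1.09,-0.88,0,0,0],[0.7,-2.27,-1.66,0,0,0],[0.98,-3.53,-2.32,0,0,0],[1.22,-4.85,-2.87,0,0,0],[1.39,-6.22,-3.29,0,0,0],[1.52,-7.64,-3.58,0,0,0],[1.59,-9.08,-3.74,0,0,0],[1.6,-10.53,-3.77,0,0,0]]'; python3 -c "from h import *;chk()"
python3 -m jog '[[-0.03,-1.16,0.07,0,0,0],[-0.1,-2.3,0.23,0,0,0],[-0.17,-3.15,0.41,0,0,0],[-0.27,-3.99,0.63,0,0,0],[-0.34,-4.54,0.8,0,0,0],[-0.42,-5.08,0.99,0,0,0],[-0.42,-5.08,0.99,0,0,0]]'
python3 -c "
from h import *
chk();nxt([1.98,2,2.02,2.04,2.06,2.08,2.1,2.12,2.14,2.16],1.96)
t=ctrl.camera('top');s=ctrl.camera('wrist')
a=cv2.resize(t['img'][80:230,160:330],None,fx=2.3,fy=2.3);b=cv2.resize(s['img'],(a.shape[0]*8//5,a.shape[0]))[:,:400];cv2.imwrite('pics/t2.png',np.hstack([a,b]))"
```

```text
time_s: 4.35
ee_pos: [0.5428, 0.1322, 0.3867]
eef_rot: [3.141, -0.4, -0.215]
force: [-7.9, -0.1, 3.4]
grip_width: 0.0175
grip_force: 20.0
th 1.609 r 0.1451 dx -0.0007 F tang -1.94 F rad 3.35 F [-7.7 -1.8  3.4]
time_s: 5.05
ee_pos: [0.5535, 0.1821, 0.3753]
eef_rot: [3.141, -0.4, -0.214]
force: [-6.8, 4.6, 1.6]
grip_width: 0.0171
grip_force: 20.0
th 1.972 r 0.1451 dx -0.001 F tang 2.16 F rad 2.66 F [-7.7  3.   1.6]
1.98 [-0.04, -0.27, 0.1]
2 [-0.09, -0.53, 0.21]
2.02 [-0.14, -0.79, 0.33]
2.04 [-0.19, -1.05, 0.44]
2.06 [-0.24, -1.31, 0.57]
2.08 [-0.3, -1.57, 0.7]
2.1 [-0.35, -1.82, 0.83]
2.12 [-0.41, -2.07, 0.96]
2.14 [-0.47, -2.31, 1.11]
2.16 [-0.53, -2.56, 1.25]
```

View pics/t2.png

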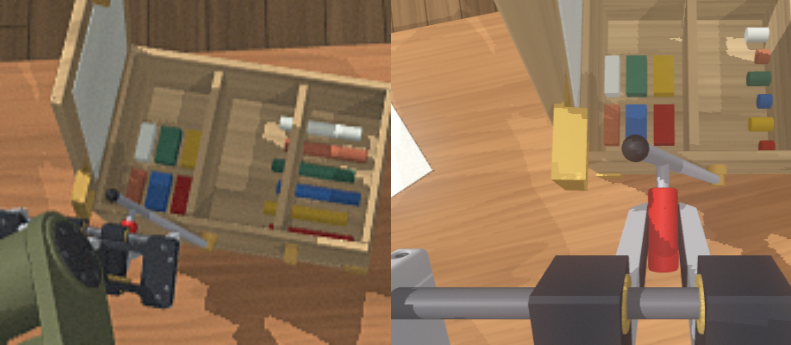

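The ball, at (635,148) in the wrist half, is a short way from the brass slot at (570,148). I'll advance slowly.

```bash
python3 -m jog '[[-0.09,-0.53,0.21,0,0,0],[-0.14,-0.79,0.33,0,0,0],[-0.19,-1.05,0.44,0,0,0],[-0.24,-1.31,0.57,0,0,0],[-0.3,-1.57,0.7,0,0,0]]'; python3 -c "
from h import *
chk();nxt([2.09,2.1,2.11,2.12,2.13,2.14,2.15,2.16,2.17,2.18],2.08)"
```

```text
time_s: 5.65
ee_pos: [0.5567, 0.197, 0.3678]
eef_rot: [3.141, -0.4, -0.215]
force: [-8.2, 1.9, 2.2]
grip_width: 0.0171
grip_force: 20.0
th 2.089 r 0.1451 dx -0.001 F tang -1.02 F rad 1.96 F [-8.5  0.1  2.2]
2.09 [-0.03, -0.13, 0.07]
2.1 [-0.06, -0.25, 0.13]
2.11 [-0.09, -0.38, 0.2]
2.12 [-0.11, -0.5, 0.27]
2.13 [-0.14, -0.62, 0.34]
2.14 [-0.17, -0.75, 0.41]
2.15 [-0.21, -0.87, 0.48]
2.16 [-0.24, -0.99, 0.56]
2.17 [-0.27, -1.11, 0.63]
2.18 [-0.3, -1.23, 0.71]
```

```bash
python3 -m jog '[[-0.03,-0.13,0.07,0,0,0],[-0.06,-0.25,0.13,0,0,0]]'; python3 -c "
from h import *
chk();nxt([2.11,2.12,2.13,2.14],2.1)"
python3 -m jog '[[-0.03,-0.13,0.07,0,0,0],[-0.06,-0.25,0.13,0,0,0]]'; python3 -c "
from h import *
chk();c=ctrl.camera('wrist');cv2.imwrite('pics/w3.png',c['img'][60:300,100:420].repeat(2,0).repeat(2,1))"
```

```text
time_s: 5.85
ee_pos: [0.5572, 0.1995, 0.3663]
eef_rot: [3.141, -0.4, -0.215]
force: [-8.2, 2.5, 1.5]
grip_width: 0.0173
grip_force: 20.0
th 2.109 r 0.145 dx -0.0011 F tang -0.15 F rad 1.66 F [-8.5  0.7  1.5]
2.11 [-0.03, -0.12, 0.07]
2.12 [-0.06, -0.25, 0.14]
2.13 [-0.09, -0.37, 0.21]
2.14 [-0.12, -0.49, 0.28]
time_s: 6.05
ee_pos: [0.5577, 0.2019, 0.3649]
eef_rot: [3.141, -0.4, -0.215]
force: [-7.7, 1.5, 1.8]
grip_width: 0.0178
grip_force: 20.0
th 2.128 r 0.1451 dx -0.0011 F tang -1.06 F rad 1.46 F [-7.8 -0.1  1.8]
```

View pics/w3.png

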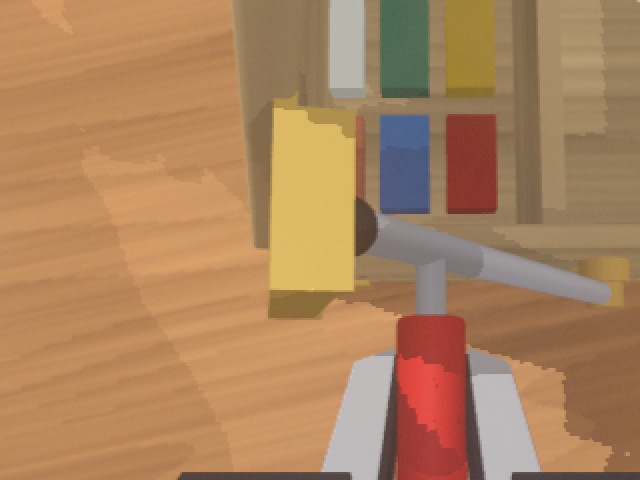

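The ball, at (365,225) in the crop, is just passing under the slot's upper lip. I'll continue in small steps and watch the force.

```bash
python3 -m jog '[[-0.03,-0.12,0.07,0,0,0],[-0.06,-0.24,0.14,0,0,0]]'; python3 -c "
from h import *
chk()"
python3 -m jog '[[-0.03,-0.12,0.07,0,0,0]]'; python3 -c "
from h import *
chk();nxt([2.16,2.17,2.18,2.19,2.2],2.15)"
```

```text
time_s: 6.3
ee_pos: [0.5582, 0.2042, 0.3634]
eef_rot: [3.141, -0.4, -0.215]
force: [-8.2, 2.0, 2.5]
grip_width: 0.0172
grip_force: 20.0
th 2.148 r 0.1451 dx -0.0011 F tang -1.21 F rad 2.16 F [-8.5  0.2  2.5]
time_s: 6.4
ee_pos: [0.5584, 0.2054, 0.3626]
eef_rot: [3.141, -0.4, -0.215]
force: [-8.2, 2.2, 1.6]
grip_width: 0.0171
grip_force: 20.0
th 2.158 r 0.1451 dx -0.0011 F tang -0.55 F rad 1.54 F [-8.4  0.4  1.6]
2.16 [-0.03, -0.12, 0.07]
2.17 [-0.06, -0.24, 0.15]
2.18 [-0.1, -0.36, 0.22]
2.19 [-0.13, -0.48, 0.3]
2.2 [-0.16, -0.6, 0.38]
```

```bash
for i in 1; do python3 -m jog '[[-0.03,-0.12,0.07,0,0,0]]' >/dev/null; python3 -c "from h import *;chk()"
python3 -m jog '[[-0.03,-0.12,0.07,0,0,0]]'>/dev/null; python3 -c "from h import *;chk()"; done
```

```text
th 2.168 r 0.1451 dx -0.0011 F tang -0.89 F rad 2.02 F [-7.2  0.4  2.2]
th 2.177 r 0.1451 dx -0.0011 F tang -5.97 F rad 2.69 F [-9.4 -3.4  5.6]
```

```bash
python3 -m jog '[[-0.01,-0.04,0.02,0,0,0],[-0.01,-0.04,0.02,0,0,0],[-0.01,-0.04,0.02,0,0,0]]' >/dev/null; python3 -c "
from h import *
chk()
w=ctrl.camera('wrist');s=ctrl.camera('scene')
a=w['img'][60:260,140:340].repeat(2,0).repeat(2,1);b=cv2.resize(s['img'][150:290,310:450],(400,400));cv2.imwrite('pics/w4.png',np.hstack([a,b]))"
```

```text
th 2.177 r 0.1451 dx -0.0011 F tang -4.25 F rad 1.49 F [-9.6 -2.6  3.6]
```

View pics/w4.png

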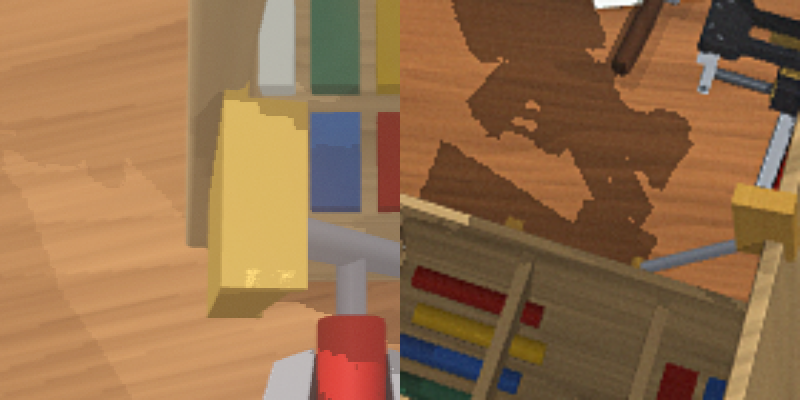

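The ball is fully inside the slot, hidden behind the lip, and motion stopped at 2.177 with the force rising. I'll press once more lightly to confirm.

```bash
python3 -m jog '[[-0.02,-0.08,0.05,0,0,0],[-0.02,-0.08,0.05,0,0,0]]' >/dev/null; python3 -c "
from h import *
chk()"
```

```text
th 2.18 r 0.1451 dx -0.001 F tang -10.9 F rad 1.45 F [-11.9  -8.1   7.4]
```

```bash
python3 -m jog '[[0,0,0,0,0,0],[0,0,0,0,0,0],[0,0,0,0,0,0],[0,0,0,0,0,0],[0,0,0,0,0,0]]' 45
python3 -m jog '[[0,0,-2,0,0,0],[0,0,-5,0,0,0],[0,0,-9,0,0,0],[-2,2,-13,0,0,0],[-5,6,-16,0,0,0],[-8,10,-18,0,0,0],[-8,10,-18,0,0,0]]'
python3 -c "
from h import *
w=ctrl.camera('wrist');s=ctrl.camera('top')
a=cv2.resize(w['img'],(560,350));b=cv2.resize(s['img'][20:230,160:330],(240,296));b=cv2.copyMakeBorder(b,0,54,0,0,0);cv2.imwrite('pics/w5.png',np.hstack([a,b]))"
```

```text
time_s: 7.7
ee_pos: [0.5598, 0.208, 0.3603]
eef_rot: [3.141, -0.401, -0.215]
force: [0.3, 0.5, 0.3]
grip_width: 0.0426
grip_force: 0.0
time_s: 8.4
ee_pos: [0.3949, 0.1396, 0.4963]
eef_rot: [-3.141, -0.404, -0.216]
force: [0.2, 0.2, -0.3]
grip_width: 0.0422
grip_force: 0.0
```

View pics/w5.png

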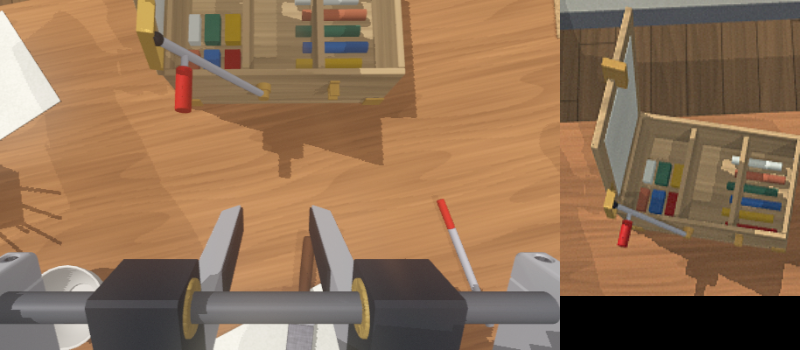

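The ball sits in the brass slot (wrist view, about (157,38)). The lid is standing open, and the gripper is clear.

```bash
python3 -c "
from station import ctrl
print(ctrl.hand_in())"
```

```text
the job is handed in; nothing more can be done
None
```

The prop rod's ball end sits in the lid's brass slot with the lid still standing open. The jar was never approached, the gripper is clear, and the job was handed in at about 8.5 s; no verdict came back.

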